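# Open the cigar mould with the lifting hook

## Robot

A 6-joint arm with a two-finger parallel gripper is mounted at the origin on the work surface. World frame = base frame: x ahead of the robot, y to its left, z up, the work surface at z = 0. Lengths are in m, angles in rad, forces in N, time in s.
With the tool pointing down it reaches from about 0.275 to 0.75 m from the base axis. Payload 10.2 kg.
Tool frame: the origin (TCP) lies on the centre line of the jaws, within the pads' length; the fingertips stand 8 mm ahead of it and the grasp point (between the pads) lies 11 mm behind it; z points along the fingers, y is the line along which they close (so a half turn about z gives the same grasp; the last joint's range is limited). The gripper opens to 88 mm and grips with 3 to 60 N. Pads are 18 mm wide; open, the fingers measure 123 mm over their backs; the gripper's body (75 mm by 187 mm) begins 45 mm behind the grasp point.
Start: joints at [0.932, 0.313, 1.498, -0, 1.331, -0.223], TCP at [0.212, 0.48, 0.212] pointing down, gripper open.
Joint ranges: [-2.94, 2.94], [-0.97, 2.17], [0.19, 2.56], [-1.23, 4.37], [0.02, 3.11], [-2.88, 2.88]. Speed limits (rad/s): [2.39, 2.39, 3.01, 3.14, 3.14, 3.14].

## Interface

Orientations are given as a rotation vector (axis times angle).
In Python, from plant import robot gives the robot as it stands.
- The arm moves only by the tool carry_out, never from a script. Its argument "moves" is a list of rows, each an object of numbers: "tx", "ty", "tz": the shift along the world's x, y, z in mm; "ax", "ay", "az": the turn, a rotation vector about the world's x, y, z in rad; "jaw": the closure, from 0 (fully open) to 1 (shut). A call has 1 to 5 rows; each row shifts and turns the commanded pose from where the row before left it; what a row does not reach is not made up. A row lasts 1/12 s, in which the tool goes at most 41.7 mm and 7.16 degrees, less where a joint would pass 70% of its speed; a pose out of reach is approached as far as the arm can. A call is refused whole if a number of a shift passes 41.7 or a number of a turn 0.125, either way. A call with a gripper value outside its range is refused whole. The fingers move at their own pace and stop on an object; "grip_force" is the grip in N (left out, the last holds). Time passes only in rows, so rows that do not move let the fingers close. It gives the time, the measured TCP pose, the force, the opening and the grip force at its end, in the units of the state.
- robot.get_state(): the state, without advancing time (a new reading comes with each control period).
- robot.snapshot(name): name is "scene" or "top" or "wrist"; returns (picture, depth): 400x640x3 uint8, red, green, blue; 400x640 float32, m along the optical axis (not along the pixel's ray), 0 where there is no reading.
- robot.calibration(name): a dict with "fx", "fy", "cx", "cy" (pixels), "world_to_cam" (4x4, takes a point from world to camera coordinates). Camera axes: x right, y down, z forward; pixel columns grow to the right and rows downward; lengths in m; the calibration is good to about 2 mm. The wrist camera is an equidistant fisheye: a pixel r from the principal point sees the ray r / f radians off the axis. A picture is of the moment at which its call begins: read the wrist's pose just before it. calibration takes no time and is no camera call; for the wrist camera it gives the pose at the moment of the call.
- robot.hand_in(): hands the job in; it is judged then, once.
The state is a dict: "clock": time; "joints": joint angles; "dq": joint speeds; "tau": joint torques, N m; "tcp_pos": TCP position; "eef_rot": TCP orientation; "wrist_force": force on the tool from outside, world axes, zero at the start; "torque": the same for the moment, N m; "finger_gap": opening from 0.0 (shut) to 1.0 (fully open); "finger_force": force on a finger pad.
Only numpy, scipy, OpenCV 4.12 (cv2) and the standard library are available. Lean on these libraries where they do the work, as an engineer would, in place of code of your own. Each camera call takes 0.05 s, during which the arm holds its last target. There are 200 camera calls.

## Task

Pull the lifting hook out of its wooden holder, catch the wire bail of the cigar mould's upper half under its peak with it, and lift that half straight up off the lower half, so that it hangs from the hook over the lower half, at least 50 mm clear of it, level and still. Carry it only by the hook (the gripper must not touch that half), do not tip it, and leave the bottle, the bundle and the pot where they are. Finish while holding it up like that: do not put it down or let go.

Things in the scene. Friction and masses are not known exactly. Their poses are not given: they have to be found in the camera images.
- hook: Loose steel lifting hook, 165 mm long, 120 g, standing handle-up in the holder. Origin: centre of its flat underside; z up to the handle; x: the side to which the hook opens, at the start away from the robot (within 30 degrees). A flat J of 8 mm square bar, 40 mm wide along x. Its shank (x = -20 to -12 mm) rises 63 mm, then cranks back to x = 0, under the handle.
- hook_seat (a point): On the hook: middle of the surface that carries a load, 8 mm above the underside, straight below the handle; axes as the hook. The free tip stands on its +x side (x = 12 to 20 mm) and ends 18 mm above this surface; the shank is on its -x side. The open gap between tip and shank is 24 mm wide, centred on this point.
- hook_handle (a point): Centre of the hook's plain wooden handle, 117 mm straight above hook_seat, 125 mm above the hook's underside; axes as the hook. The handle is a 20 x 20 mm square bar, 80 mm long along z, its sides parallel to the hook's x and y. Take it between the fingers from above.
- holder_top (a point): Fixed wooden block, 90 (x) x 55 (y) x 60 mm high, with an upright slot 45 (x) x 12 (y) mm, 50 mm deep, where the hook stands upright, x along the block's x, handle centre 75 mm above the slot's mouth. The point is the centre of the slot's mouth on the block's top; z up. The hook pulls straight up, with 2 mm play.
- lid: Upper half of the wooden cigar mould, loose: a dark slab 110 (x) x 200 (y) x 28 mm high, 250 to 420 g, lying on the lower half. Origin: centre of its underside; z up. On top a gable-shaped bail of 6 mm steel wire in the plane x = 0: posts at y = +-60 mm, 55 mm above the underside, and two wires rising from them to a peak.
- bail_peak (a point): Peak of the bail: centre of the wire there, 90 mm above the centre of the lid's underside, 62 mm above its top face; axes as the lid. Below it is 59 mm of free height through which the hook's tip passes along the lid's x, either way. From the peak the wires fall at 30 degrees to +y and -y.
- mould_top (a point): Centre of the top face of the mould's fixed lower half, a dark wood block 110 (x) x 200 (y) x 35 mm high with cigars in its grooves; z up, axes as the lid at the start (x away from the robot within 30 degrees). End cheeks and side lugs, 3 mm clear of the lid, stand up to 10 mm above this face: the lid comes off straight up.
- mould: The same fixed lower half; origin at the centre of its underside, on the table.
- spray_bottle: Bystander: white spray bottle, 72 mm across, 196 mm high, loose. Origin: centre of its underside.
- bundle: Bystander: paper-banded bundle of cigars, 58 x 140 x 58 mm high, loose. Origin: centre of its underside.
- paste_pot: Bystander: small closed white pot, 60 mm across, 50 mm high, loose. Origin: centre of its underside.
Not all that is in view belongs to the job. Leave any black or turquoise look-alike of the hook alone.

How it is judged:
By the outcome, as a careful person would: the job done as asked, in the order asked, and still so for the second after the job is handed in, while the arm keeps its last pose, push and grip.
It also fails if it takes over 54 s, if anything falls off the work surface, if the arm or the gripper's body presses on something with over 40 N, if the wrist force passes 120 N, or if a joint passes its speed limit or range.

## Working session

There is one attempt and no reset: what is moved stays moved. The work goes in short steps, Python scripts to look and compute and a tool call to move; the robot and the scene stay as the last step left them, time stands still between calls to the robot, and variables do not carry over. Pictures are saved under pics/ and viewed, at most 10 in all, crops included, and the job is handed in when it is done.

Besides the shell and the picture viewer there is one more tool, called after "Emit:" as name([rows], argument=value, ...), one row to a line, values as JSON. carry_out: Moves the arm, as the interface text tells. Its arguments: {"type":"object","properties":{"moves":{"type":"array","items":{"type":"object","properties":{"tx":{"type":"number"},"ty":{"type":"number"},"tz":{"type":"number"},"ax":{"type":"number"},"ay":{"type":"number"},"az":{"type":"number"},"jaw":{"type":"number"}}}},"grip_force":{"type":"number"}},"required":["moves"]}

```bash
mkdir -p pics; cat > h.py <<'E'
import numpy as np, cv2
from plant import robot
def snap(n):
    c=robot.calibration(n); im,d=robot.snapshot(n); return im,d,c
def cloud(d,c):
    v,u=np.mgrid[0:d.shape[0],0:d.shape[1]]
    P=np.stack([(u-c['cx'])/c['fx']*d,(v-c['cy'])/c['fy']*d,d],-1)
    T=np.linalg.inv(c['world_to_cam']); W=P@T[:3,:3].T+T[:3,3]; W[d==0]=np.nan; return W
def save(n,im): cv2.imwrite('pics/'+n+'.png',im[:,:,::-1])
E
python3 - <<'E'
from h import *
for n in('scene','top'):
    im,d,c=snap(n); save(n,im); np.savez(n,im=im,d=d,W=cloud(d,c)); print(n,np.linalg.inv(c['world_to_cam']).round(2).tolist(),c['fx'])
print(robot.get_state())
E
```

```text
scene [[-0.81, 0.31, -0.5, 1.2], [0.59, 0.45, -0.67, 0.77], [0.02, -0.84, -0.55, 0.75], [0.0, 0.0, 0.0, 1.0]] 376.6864692988551
top [[0.01, -0.98, 0.18, 0.43], [-1.0, -0.01, 0.01, 0.01], [-0.0, -0.18, -0.98, 1.15], [0.0, 0.0, 0.0, 1.0]] 371.20343739516835
{'clock': 0.1, 'joints': array([ 9.31578086e-01,  3.13381131e-01,  1.49833840e+00, -6.81874326e-06,
        1.33098505e+00, -2.23439473e-01]), 'dq': array([ 0.00027546, -0.00190821, -0.00130878,  0.00020547,  0.00013042,
        0.00264422]), 'tau': array([ 7.76024044e-04, -4.02811646e+01, -2.52640414e+01,  6.94480352e-02,
        3.42231954e-02, -2.87086766e-05]), 'tcp_pos': array([0.21193419, 0.48006009, 0.21143347]), 'eef_rot': array([-6.48312327e-01, -3.07350128e+00,  1.59076137e-03]), 'wrist_force': array([ 0.00458409,  1.06517651, -0.76150693]), 'torque': array([-0.03454121, -0.02067835, -0.00396716]), 'finger_force': 0.0, 'finger_gap': 1.0019660148026117}
```

View pics/top.png

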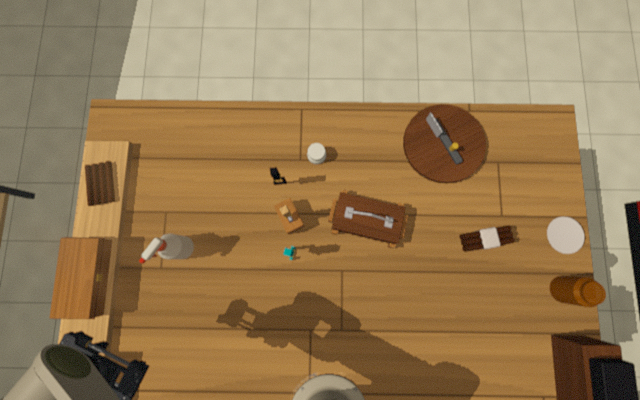

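View pics/scene.png

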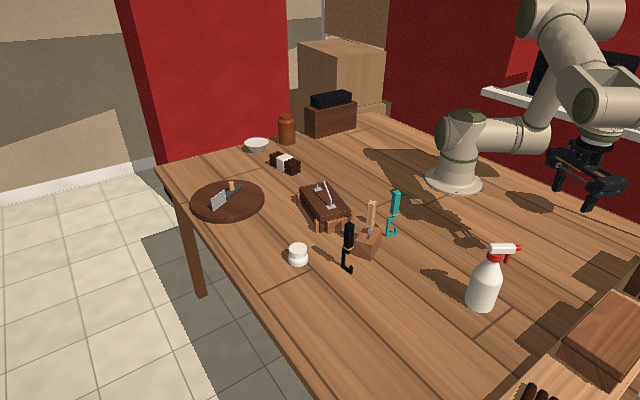

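The top view shows the holder with the wooden-handled hook at (289,215) and the mould with its bail at (369,217). The black decoy is at (277,175), the turquoise one at (290,252) and the pot at (316,153). Next I measure these from depth.

```bash
python3 - <<'E'
from h import *
t=np.load('top.npz');W=t['W'];s=np.load('scene.npz')['W']
# merge
def reg(W,x0,x1,y0,y1,z0,z1):
    m=(W[...,0]>x0)&(W[...,0]<x1)&(W[...,1]>y0)&(W[...,1]<y1)&(W[...,2]>z0)&(W[...,2]<z1); return W[m]
def rect(P):
    r=cv2.minAreaRect((P[:,:2]*1000).astype(np.float32)); return [np.round(a,1) for a in r]
print('px holder',W[215,289],W[217,369],W[175,277],W[252,290],W[153,316])
hc=W[215,289]; lc=W[217,369]
for nm,V in(('top',W),('scene',s)):
    a=(hc[0]-.09,hc[0]+.06,hc[1]-.07,hc[1]+.07)
    for z0,z1 in((.05,.066),(.075,.2)):
        P=reg(V,*a,z0,z1)
        if len(P)>4: print(nm,'holder',z0,len(P),P.mean(0).round(4),rect(P),P.max(0).round(4),P.min(0).round(4))
    b=(lc[0]-.1,lc[0]+.1,lc[1]-.13,lc[1]+.13)
    for z0,z1 in((.055,.072),(.085,.14)):
        P=reg(V,*b,z0,z1)
        if len(P)>4: print(nm,'lid',z0,len(P),P.mean(0).round(4),rect(P),P.max(0).round(4),P.min(0).round(4))
im=t['im'][130:280,240:430];save('topc',cv2.resize(im,None,fx=4,fy=4,interpolation=cv2.INTER_CUBIC))
E
```

```text
px holder [0.56063783 0.11914711 0.10130125] [ 0.56207901 -0.1125122   0.06449884] [0.66708704 0.15159794 0.1435819 ] [0.45516758 0.10713084 0.16490683] [0.76025385 0.04705785 0.04824754]
top holder 0.05 453 [0.5648 0.1244 0.0591] [array([547.1, 115.8]), array([135.4,  54.3]), np.float64(27.8)] [0.6171 0.1688 0.0646] [0.4753 0.0819 0.0504]
top holder 0.075 110 [0.5637 0.1235 0.1455] [array([563.4, 124.2]), array([28.9, 21.6]), np.float64(28.0)] [0.5788 0.1366 0.1773] [0.5488 0.1136 0.0765]
top lid 0.055 2415 [ 0.5625 -0.111   0.062 ] [array([ 563.8, -111. ]), array([199.7, 110.6]), np.float64(77.2)] [ 0.6369 -0.004   0.0714] [ 0.4902 -0.2194  0.0555]
top lid 0.085 94 [ 0.5635 -0.11    0.1089] [array([ 563.5, -110.9]), array([121.3,   6.2]), np.float64(77.2)] [ 0.5782 -0.052   0.1302] [ 0.5482 -0.1696  0.0889]
scene holder 0.05 370 [0.5705 0.1331 0.058 ] [array([547.2, 118.7]), array([141.7,  60.1]), np.float64(23.8)] [0.6193 0.1719 0.0659] [0.4722 0.0884 0.0502]
scene holder 0.075 236 [0.5717 0.132  0.1349] [array([527.5, 122. ]), array([110.8,  22.5]), np.float64(10.7)] [0.583  0.142  0.1759] [0.4709 0.118  0.0753]
scene lid 0.055 1048 [ 0.5709 -0.0988  0.0618] [array([ 563.5, -108.9]), array([204.8, 114. ]), np.float64(77.5)] [ 0.6413 -0.0015  0.0708] [ 0.4886 -0.2203  0.0551]
scene lid 0.085 50 [ 0.5679 -0.0958  0.1067] [array([ 564.8, -106. ]), array([119.6,   7.6]), np.float64(77.0)] [ 0.58   -0.048   0.1259] [ 0.5528 -0.1648  0.0859]
```

View pics/topc.png

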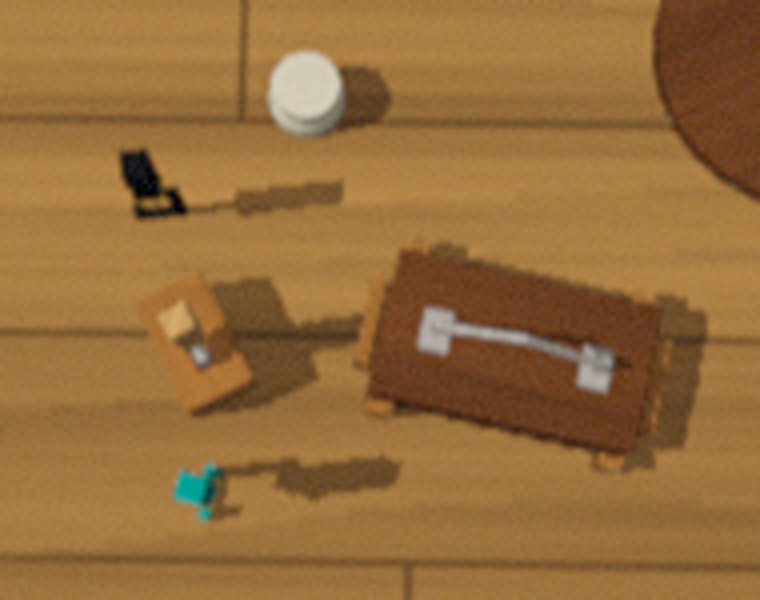

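The crop confirms this. The holder's long axis and the hook lie at yaw about +28°, with the shank on the robot side. The lid's x axis is at yaw about −13°, centred near (0.564, −0.110), and the bail runs along it. Now I refine the handle's position.

```bash
python3 - <<'E'
from h import *
for n in('top','scene'):
    W=np.load(n+'.npz')['W']; x,y,z=W[...,0],W[...,1],W[...,2]
    R=lambda P:[np.round(a,1) for a in cv2.minAreaRect((P[:,:2]*1000).astype(np.float32))]
    h=W[(np.hypot(x-.567,y-.128)<.04)&(z>.168)]; print(n,len(h),h.mean(0).round(4),R(h))
    h=W[(np.hypot(x-.567,y-.128)<.035)&(z>.1)]; print(' handle',len(h),h.mean(0).round(4),R(h))
    b=W[(np.hypot(x-.565,y-.125)<.07)&(abs(z-.06)<.006)&(x>.5)]; print(' block',len(b),R(b))
    p=W[(np.hypot(x-.5635,y+.11)<.03)&(z>.1)]; print(' peak',len(p),p.mean(0).round(4),p[:,2].max())
    for c in((.667,.152),(.455,.107)):
        q=W[(np.hypot(x-c[0],y-c[1])<.05)&(z>.02)]; print(' decoy',q.max(0).round(3),q.min(0).round(3))
E
```

```text
top 56 [0.5671 0.1263 0.1739] [array([567.1, 126.6]), array([20., 19.]), np.float64(28.5)]
 handle 89 [0.5653 0.1241 0.1594] [array([567.5, 125.9]), array([20. , 20.7]), np.float64(28.5)]
 block 444 [array([567.3, 126.5]), array([89.7, 54.3]), np.float64(27.8)]
 peak 46 [ 0.5635 -0.1096  0.1184] 0.13021008665630696
 decoy [0.686 0.18  0.168] [0.664 0.141 0.023]
 decoy [0.477 0.126 0.169] [0.438 0.103 0.023]
scene 41 [0.5703 0.1298 0.1727] [array([569.4, 128.7]), array([22. , 18.9]), np.float64(29.0)]
 handle 203 [0.5727 0.1322 0.1419] [array([569.3, 128.2]), array([22.6, 21.5]), np.float64(28.5)]
 block 320 [array([568.5, 127.8]), array([93.1, 55.4]), np.float64(27.8)]
 peak 24 [ 0.5665 -0.1006  0.1165] 0.12588466629843886
 decoy [0.69  0.182 0.166] [0.665 0.141 0.02 ]
 decoy [0.48  0.13  0.165] [0.44  0.103 0.02 ]
```

Emit:
carry_out([
  {"tx":30,"ty":-30,"tz":15,"az":-0.12},
  {"tx":35,"ty":-35,"tz":15,"az":-0.12},
  {"tx":35,"ty":-35,"tz":10,"az":-0.12},
  {"tx":35,"ty":-35,"az":-0.12},
  {"tx":35,"ty":-35,"az":-0.12},
])

```text
$.moves[0]: bad value
```

Emit:
carry_out([
  {"tx":28,"ty":-28,"tz":10,"ax":0,"ay":0,"az":-0.06,"jaw":0},
  {"tx":28,"ty":-28,"tz":15,"ax":0,"ay":0,"az":-0.06,"jaw":0},
  {"tx":28,"ty":-28,"tz":10,"ax":0,"ay":0,"az":-0.06,"jaw":0},
  {"tx":28,"ty":-28,"tz":0,"ax":0,"ay":0,"az":-0.06,"jaw":0},
  {"tx":28,"ty":-28,"tz":0,"ax":0,"ay":0,"az":-0.06,"jaw":0},
])

```text
clock: 0.52
tcp_pos: [0.3527, 0.3393, 0.2471]
eef_rot: [1.104, 2.941, 0.001]
wrist_force: [-0.6, -0.4, 0.2]
finger_gap: 0.996
finger_force: 0.0
```

Emit:
carry_out([
  {"tx":28,"ty":-28,"tz":0,"ax":0,"ay":0,"az":-0.07,"jaw":0.3},
  {"tx":28,"ty":-28,"tz":0,"ax":0,"ay":0,"az":-0.07,"jaw":0.3},
  {"tx":28,"ty":-28,"tz":0,"ax":0,"ay":0,"az":-0.07,"jaw":0.3},
  {"tx":28,"ty":-28,"tz":0,"ax":0,"ay":0,"az":-0.07,"jaw":0.3},
  {"tx":28,"ty":-28,"tz":0,"ax":0,"ay":0,"az":-0.07,"jaw":0.3},
])

```text
clock: 0.93
tcp_pos: [0.4926, 0.199, 0.2465]
eef_rot: [-1.601, -2.703, 0.0]
wrist_force: [0.3, 0.9, -0.4]
finger_gap: 0.704
finger_force: 0.0
```

Emit:
carry_out([
  {"tx":26,"ty":-26,"tz":0,"ax":0,"ay":0,"az":-0.015,"jaw":0.3},
  {"tx":26,"ty":-26,"tz":0,"ax":0,"ay":0,"az":0,"jaw":0.3},
  {"tx":20,"ty":-17,"tz":0,"ax":0,"ay":0,"az":0,"jaw":0.3},
  {"tx":0,"ty":0,"tz":0,"ax":0,"ay":0,"az":0,"jaw":0.3},
  {"tx":0,"ty":0,"tz":0,"ax":0,"ay":0,"az":0,"jaw":0.3},
])

```text
clock: 1.35
tcp_pos: [0.5639, 0.1309, 0.2458]
eef_rot: [-1.618, -2.691, 0.001]
wrist_force: [-0.1, -0.3, 0.3]
finger_gap: 0.702
finger_force: 0.0
```

```bash
python3 - <<'E'
from h import *
s=robot.get_state();print(s['tcp_pos'],s['eef_rot'],s['joints'],s['finger_gap'])
im,d,c=snap('wrist'); save('w1',im); np.savez('w1',im=im,d=d,**c); print(c)
E
```

```text
[0.56388209 0.1309112  0.24577371] [-1.61794106e+00 -2.69123892e+00  1.19542154e-03] [ 2.57712341e-02  4.14454033e-01  1.26683514e+00  1.36987355e-04
  1.46193473e+00 -4.62454666e-01] 0.701546927259421
{'fx': 309.70691628693146, 'fy': 309.70691628693146, 'cx': 320.2058006079726, 'cy': 202.67108567503115, 'world_to_cam': array([[ 0.88350397,  0.46842219, -0.00118147, -0.55947   ],
       [ 0.44678247, -0.84192557,  0.30256695, -0.19426179],
       [ 0.14073436, -0.26784696, -0.9531274 ,  0.37879111],
       [ 0.        ,  0.        ,  0.        ,  1.        ]])}
```

View pics/w1.png

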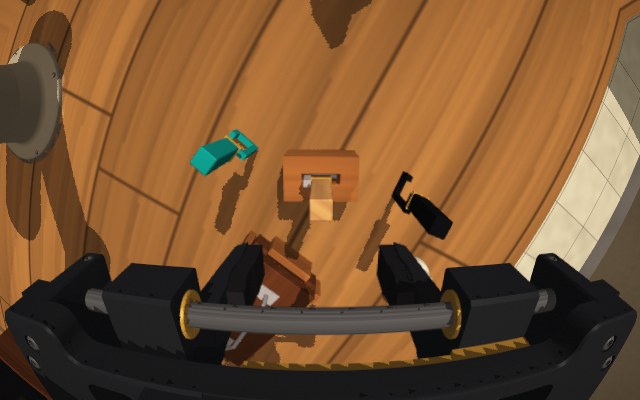

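The wrist view shows the handle top at (320,209), centred between the fingers at columns 262 and 378, with the holder square to the jaws. I'll compute the handle top's position.

```bash
cat >> h.py <<'E'
def wcloud(d,c):
    v,u=np.mgrid[0:d.shape[0],0:d.shape[1]]
    a,b=(u-c['cx'])/c['fx'],(v-c['cy'])/c['fy']; r=np.hypot(a,b)+1e-9; k=np.tan(np.minimum(r,1.4))/r
    P=np.stack([a*k*d,b*k*d,d],-1); T=np.linalg.inv(c['world_to_cam']); W=P@T[:3,:3].T+T[:3,3]; W[d==0]=np.nan; return W
E
python3 - <<'E'
from h import *
f=dict(np.load('w1.npz')); W=wcloud(f['d'],f); z=W[...,2]; x,y=W[...,0],W[...,1]
R=lambda P:[np.round(a,1) for a in cv2.minAreaRect((P[:,:2]*1000).astype(np.float32))]
h=W[(np.hypot(x-.567,y-.127)<.03)&(z>.168)&(z<.185)]; print(len(h),h.mean(0),R(h))
h=W[(np.hypot(x-.567,y-.127)<.07)&(abs(z-.06)<.006)]; print(len(h),R(h))
E
```

```text
566 [0.56655879 0.12695229 0.17495066] [array([566.8, 126.3]), array([19.4, 19.6]), np.float64(28.0)]
2671 [array([567. , 125.2]), array([90.2, 56.1]), np.float64(27.7)]
```

Emit:
carry_out([
  {"tx":3,"ty":-4.5,"tz":-20,"ax":0,"ay":0,"az":0,"jaw":0.3},
  {"tx":0,"ty":0,"tz":-35,"ax":0,"ay":0,"az":0,"jaw":0.3},
  {"tx":0,"ty":0,"tz":-35,"ax":0,"ay":0,"az":0,"jaw":0.3},
  {"tx":0,"ty":0,"tz":-21,"ax":0,"ay":0,"az":0,"jaw":0.3},
  {"tx":0,"ty":0,"tz":0,"ax":0,"ay":0,"az":0,"jaw":0.3},
])

```text
clock: 1.82
tcp_pos: [0.5636, 0.1283, 0.1316]
eef_rot: [-1.611, -2.689, 0.007]
wrist_force: [-1.1, 0.1, -0.4]
finger_gap: 0.703
finger_force: 0.0
```

Emit:
carry_out([
  {"tx":0,"ty":0,"tz":0,"ax":0,"ay":0,"az":0,"jaw":0.6},
  {"tx":0,"ty":0,"tz":0,"ax":0,"ay":0,"az":0,"jaw":1},
  {"tx":0,"ty":0,"tz":0,"ax":0,"ay":0,"az":0,"jaw":1},
  {"tx":0,"ty":0,"tz":0,"ax":0,"ay":0,"az":0,"jaw":1},
  {"tx":0,"ty":0,"tz":0,"ax":0,"ay":0,"az":0,"jaw":1},
], grip_force=40)

```text
clock: 2.23
tcp_pos: [0.567, 0.1273, 0.1368]
eef_rot: [1.615, 2.693, 0.001]
wrist_force: [-0.5, 0.7, -0.1]
finger_gap: 0.347
finger_force: 0.0
```

Emit:
carry_out([
  {"tx":0,"ty":0,"tz":0,"ax":0,"ay":0,"az":0,"jaw":1},
  {"tx":0,"ty":0,"tz":0,"ax":0,"ay":0,"az":0,"jaw":1},
  {"tx":0,"ty":0,"tz":0,"ax":0,"ay":0,"az":0,"jaw":1},
  {"tx":0,"ty":0,"tz":0,"ax":0,"ay":0,"az":0,"jaw":1},
])

```text
clock: 2.57
tcp_pos: [0.5668, 0.1272, 0.1361]
eef_rot: [1.616, 2.693, 0.0]
wrist_force: [-0.1, -0.7, 2.8]
finger_gap: 0.221
finger_force: 40.0
```

Emit:
carry_out([
  {"tx":0,"ty":0,"tz":8,"ax":0,"ay":0,"az":0,"jaw":1},
  {"tx":0,"ty":0,"tz":20,"ax":0,"ay":0,"az":0,"jaw":1},
  {"tx":0,"ty":0,"tz":30,"ax":0,"ay":0,"az":0,"jaw":1},
  {"tx":0,"ty":0,"tz":32,"ax":0,"ay":0,"az":0,"jaw":1},
  {"tx":0,"ty":0,"tz":30,"ax":0,"ay":0,"az":0,"jaw":1},
])

```text
clock: 2.98
tcp_pos: [0.5663, 0.1272, 0.2576]
eef_rot: [-1.616, -2.694, 0.0]
wrist_force: [0.8, -0.2, -1.2]
finger_gap: 0.222
finger_force: 40.0
```

Emit:
carry_out([
  {"tx":0,"ty":-10,"tz":0,"ax":0,"ay":0,"az":-0.05,"jaw":1},
  {"tx":-3,"ty":-18,"tz":0,"ax":0,"ay":0,"az":-0.07,"jaw":1},
  {"tx":-7,"ty":-22,"tz":0,"ax":0,"ay":0,"az":-0.08,"jaw":1},
  {"tx":-7,"ty":-25,"tz":0,"ax":0,"ay":0,"az":-0.08,"jaw":1},
  {"tx":-7,"ty":-25,"tz":0,"ax":0,"ay":0,"az":-0.08,"jaw":1},
])

```text
clock: 3.4
tcp_pos: [0.542, 0.0265, 0.2558]
eef_rot: [-2.076, -2.357, 0.0]
wrist_force: [0.7, 1.2, -1.3]
finger_gap: 0.218
finger_force: 40.0
```

Emit:
carry_out([
  {"tx":-9,"ty":-25,"tz":0,"ax":0,"ay":0,"az":-0.08,"jaw":1},
  {"tx":-9,"ty":-25,"tz":0,"ax":0,"ay":0,"az":-0.08,"jaw":1},
  {"tx":-9,"ty":-25,"tz":0,"ax":0,"ay":0,"az":-0.08,"jaw":1},
  {"tx":-6,"ty":-25,"tz":0,"ax":0,"ay":0,"az":-0.07,"jaw":1},
  {"tx":-4,"ty":-24,"tz":0,"ax":0,"ay":0,"az":-0.045,"jaw":1},
])

```text
clock: 3.82
tcp_pos: [0.5049, -0.0979, 0.2561]
eef_rot: [-2.46, -1.953, -0.0]
wrist_force: [-0.6, 0.8, -0.7]
finger_gap: 0.224
finger_force: 40.0
```

Emit:
carry_out([
  {"tx":0,"ty":0,"tz":0,"ax":0,"ay":0,"az":0,"jaw":1},
  {"tx":0,"ty":0,"tz":0,"ax":0,"ay":0,"az":0,"jaw":1},
  {"tx":0,"ty":0,"tz":0,"ax":0,"ay":0,"az":0,"jaw":1},
  {"tx":0,"ty":0,"tz":0,"ax":0,"ay":0,"az":0,"jaw":1},
])

```text
clock: 4.15
tcp_pos: [0.5058, -0.0959, 0.2558]
eef_rot: [-2.455, -1.96, -0.0]
wrist_force: [-0.2, -0.3, -1.5]
finger_gap: 0.219
finger_force: 40.0
```

```bash
python3 - <<'E'
from h import *
from scipy.spatial.transform import Rotation as Ro
s=robot.get_state(); R=Ro.from_rotvec(s['eef_rot']).as_matrix()
print(s['tcp_pos'],np.degrees(np.arctan2(R[1,1],R[0,1])),R[:,2],s['finger_gap'],s['wrist_force'])
imt,d,c=snap('top');W=cloud(d,c);x,y,z=np.moveaxis(W,-1,0);L=np.load('top.npz')['W']
ims,ds,cs=snap('scene')
P=s['tcp_pos']
V=cloud(ds,cs)
a=W[(np.hypot(x-.5635,y+.1105)<.12)&(z>.1)&(z<.14)];print(len(a))
for n,U in(('t',W),('s',V)):
    b=U[(np.hypot(U[...,0]-P[0],U[...,1]-P[1])<.045)&(U[...,2]>.1)&(U[...,2]<.18)]
    if len(b): print(n,len(b),b.min(0),b.max(0),b.mean(0))
save('s2',cv2.resize(ims[120:260,220:460],None,fx=3,fy=3,interpolation=cv2.INTER_CUBIC)); 
E
```

```text
[ 0.50576146 -0.0958839   0.25576466] -12.797845702373115 [-3.25154688e-05  2.45811217e-04 -9.99999969e-01] 0.21865688491608112 [-0.21901506 -0.2869776  -1.54508026]
0
s 84 [ 0.48687089 -0.10465519  0.12789049] [ 0.5280979  -0.08371928  0.1786179 ] [ 0.50421258 -0.09264425  0.14613182]
```

View pics/s2.png

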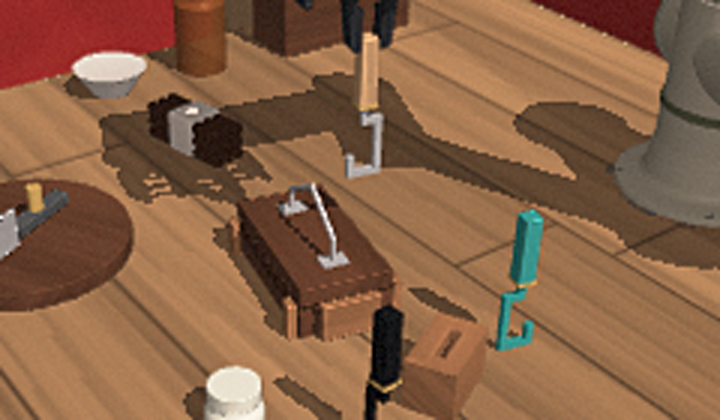

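The hook hangs upright in the grip. Its tip at crop (350,160) opens toward the bail, whose peak is at (312,187), and the underside is at about z = 0.129. Next I lower it and then advance under the peak.

Emit:
carry_out([
  {"tx":0,"ty":-0.5,"tz":-15,"ax":0,"ay":0,"az":0,"jaw":1},
  {"tx":0,"ty":-0.5,"tz":-20,"ax":0,"ay":0,"az":0,"jaw":1},
  {"tx":0,"ty":-0.5,"tz":-14,"ax":0,"ay":0,"az":0,"jaw":1},
  {"tx":0,"ty":0,"tz":0,"ax":0,"ay":0,"az":0,"jaw":1},
  {"tx":0,"ty":0,"tz":0,"ax":0,"ay":0,"az":0,"jaw":1},
], grip_force=55)

```text
clock: 4.67
tcp_pos: [0.5056, -0.0978, 0.2068]
eef_rot: [-2.455, -1.959, 0.001]
wrist_force: [0.0, -0.3, -1.0]
finger_gap: 0.222
finger_force: 55.0
```

Emit:
carry_out([
  {"tx":8,"ty":-1.8,"tz":0,"ax":0,"ay":0,"az":0,"jaw":1},
  {"tx":14,"ty":-3.1,"tz":0,"ax":0,"ay":0,"az":0,"jaw":1},
  {"tx":14,"ty":-3.1,"tz":0,"ax":0,"ay":0,"az":0,"jaw":1},
  {"tx":14,"ty":-3.1,"tz":0,"ax":0,"ay":0,"az":0,"jaw":1},
  {"tx":8,"ty":-1.8,"tz":0,"ax":0,"ay":0,"az":0,"jaw":1},
])

```text
clock: 5.08
tcp_pos: [0.5656, -0.1116, 0.2077]
eef_rot: [2.455, 1.957, 0.002]
wrist_force: [-0.3, -0.4, -1.0]
finger_gap: 0.219
finger_force: 55.0
```

Emit:
carry_out([
  {"tx":0,"ty":0,"tz":0,"ax":0,"ay":0,"az":0,"jaw":1},
  {"tx":0,"ty":0,"tz":0,"ax":0,"ay":0,"az":0,"jaw":1},
  {"tx":0,"ty":0,"tz":0,"ax":0,"ay":0,"az":0,"jaw":1},
])

```text
clock: 5.33
tcp_pos: [0.5636, -0.1111, 0.2072]
eef_rot: [2.456, 1.958, 0.0]
wrist_force: [-0.1, 0.1, -1.7]
finger_gap: 0.218
finger_force: 55.0
```

```bash
python3 - <<'E'
from h import *
s=robot.get_state(); print(s['tcp_pos'],s['wrist_force'],s['torque'])
ims,ds,cs=snap('scene'); V=cloud(ds,cs); np.savez('s3',W=V,im=ims)
x,y,z=np.moveaxis(V,-1,0); L=np.load('scene.npz')['W']
b=V[(np.hypot(x-.565,y+.11)<.09)&(z>.07)&(z<.2)]
# lid frame about TCP
th=np.radians(-12.8); q=b-s['tcp_pos']; X=q[:,0]*np.cos(th)+q[:,1]*np.sin(th);Y=-q[:,0]*np.sin(th)+q[:,1]*np.cos(th)
for r in np.c_[X,Y,b[:,2]][(abs(Y)<.03)&(abs(X)<.03)&(b[:,2]<.15)][::3]: print((r*1000).round(0).astype(int).tolist(),end=' ')
save('s3',cv2.resize(ims[140:230,270:380],None,fx=6,fy=6,interpolation=cv2.INTER_CUBIC))
E
```

```text
[ 0.56358423 -0.11107928  0.20717041] [-0.08083946  0.06835225 -1.68954792] [-0.0481031   0.08512652  0.05071179]
[-16, 5, 149] [-4, 1, 146] [-13, 4, 145] [0, 2, 143] [-13, 6, 143] [-11, 9, 140] [-13, 4, 134] [-14, 4, 130] [1, 4, 129] [-17, 5, 126] [1, -11, 117] [-13, -3, 119] [1, 6, 123] [-14, 4, 118] [0, 11, 121] [-18, 3, 113] [-14, -4, 106] [1, 13, 115] [-14, 4, 107] [16, -2, 106] [0, 20, 115] [-17, 6, 103] [14, 2, 104] [-15, 3, 98] [19, 5, 103] [0, 28, 112] [20, 0, 97] [-10, -3, 88] [20, 7, 97] [5, -2, 88] [-5, 0, 87] [20, -1, 88] [11, 3, 88] [-1, 1, 84] [-18, 4, 82] [16, 6, 87] [4, 4, 83] [-8, 2, 79] [12, 7, 83]
```

View pics/s3.png

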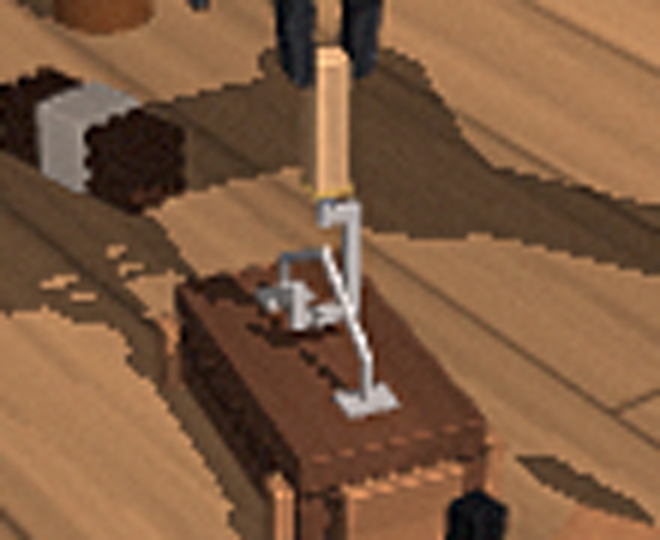

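The wire sits in the gap. The bail peak (330,250) lies between the tip (300,300) and the shank (350,260), with wire X≈0, tip +16 and shank −15 mm. Now I raise it gently until the seat meets the wire.

Emit:
carry_out([
  {"tx":0,"ty":0,"tz":8,"ax":0,"ay":0,"az":0,"jaw":1},
  {"tx":0,"ty":0,"tz":10,"ax":0,"ay":0,"az":0,"jaw":1},
  {"tx":0,"ty":0,"tz":6,"ax":0,"ay":0,"az":0,"jaw":1},
  {"tx":0,"ty":0,"tz":3,"ax":0,"ay":0,"az":0,"jaw":1},
  {"tx":0,"ty":0,"tz":2,"ax":0,"ay":0,"az":0,"jaw":1},
])

```text
clock: 5.8
tcp_pos: [0.5638, -0.1113, 0.2366]
eef_rot: [2.456, 1.957, 0.001]
wrist_force: [0.3, -0.1, -0.8]
finger_gap: 0.22
finger_force: 55.0
```

Emit:
carry_out([
  {"tx":0,"ty":0,"tz":1.5,"ax":0,"ay":0,"az":0,"jaw":1},
  {"tx":0,"ty":0,"tz":1.5,"ax":0,"ay":0,"az":0,"jaw":1},
  {"tx":0,"ty":0,"tz":1.5,"ax":0,"ay":0,"az":0,"jaw":1},
  {"tx":0,"ty":0,"tz":1.5,"ax":0,"ay":0,"az":0,"jaw":1},
  {"tx":0,"ty":0,"tz":1.5,"ax":0,"ay":0,"az":0,"jaw":1},
])

```text
clock: 6.22
tcp_pos: [0.5634, -0.1111, 0.2427]
eef_rot: [-2.456, -1.957, 0.001]
wrist_force: [0.4, 0.5, -4.9]
finger_gap: 0.219
finger_force: 55.0
```

Emit:
carry_out([
  {"tx":0,"ty":0,"tz":1.5,"ax":0,"ay":0,"az":0,"jaw":1},
  {"tx":0,"ty":0,"tz":1.5,"ax":0,"ay":0,"az":0,"jaw":1},
  {"tx":0,"ty":0,"tz":1,"ax":0,"ay":0,"az":0,"jaw":1},
  {"tx":0,"ty":0,"tz":0,"ax":0,"ay":0,"az":0,"jaw":1},
  {"tx":0,"ty":0,"tz":0,"ax":0,"ay":0,"az":0,"jaw":1},
])

```text
clock: 6.63
tcp_pos: [0.5636, -0.1112, 0.2472]
eef_rot: [2.457, 1.958, 0.0]
wrist_force: [0.3, -0.3, -5.5]
finger_gap: 0.222
finger_force: 55.0
```

```bash
cat > tilt.py <<'E'
from h import *
s=robot.get_state(); z0=s['tcp_pos'][2]; print(s['tcp_pos'],s['wrist_force'])
th=np.radians(-12.8)
for n in('scene','top'):
    im,d,c=snap(n); V=cloud(d,c); q=V-s['tcp_pos']; X=q[...,0]*np.cos(th)+q[...,1]*np.sin(th);Y=-q[...,0]*np.sin(th)+q[...,1]*np.cos(th)
    zt=z0-.118-.003+.006-.062
    m=(abs(X)<.055)&(abs(Y)<.1)&(abs(V[...,2]-zt)<.012)
    A=np.c_[X[m],Y[m],np.ones(m.sum())]; k=np.linalg.lstsq(A,V[...,2][m],rcond=None)[0]
    r=cv2.minAreaRect(np.c_[X[m],Y[m]].astype(np.float32)*1000)
    print(n,m.sum(),'slopes deg',np.degrees(k[:2]).round(2),'top z',k[2].round(4),'exp',zt.round(4),r)
    if n=='scene':save('t%d'%int(s['clock']*100),cv2.resize(im[110:240,250:400],None,fx=4,fy=4))
E
python3 tilt.py
```

```text
[ 0.56362549 -0.11118179  0.24720715] [ 0.28862842 -0.33039655 -5.54464742]
scene 998 slopes deg [-0.68 -0.52] top z 0.0709 exp 0.0702 ((0.3129463195800781, 0.3771209716796875), (199.2087860107422, 109.3436050415039), 89.98558807373047)
top 752 slopes deg [-0.02 -0.04] top z 0.071 exp 0.0702 ((0.7064056396484375, -0.0295562744140625), (109.16738891601562, 200.02902221679688), 0.7589766383171082)
```

The lid is level and 8 mm up, so I continue straight up in small steps.

Emit:
carry_out([
  {"tx":0,"ty":0,"tz":1,"ax":0,"ay":0,"az":0,"jaw":1},
  {"tx":0,"ty":0,"tz":2,"ax":0,"ay":0,"az":0,"jaw":1},
  {"tx":0,"ty":0,"tz":3,"ax":0,"ay":0,"az":0,"jaw":1},
  {"tx":0,"ty":0,"tz":4,"ax":0,"ay":0,"az":0,"jaw":1},
  {"tx":0,"ty":0,"tz":5,"ax":0,"ay":0,"az":0,"jaw":1},
])

```text
clock: 7.15
tcp_pos: [0.5636, -0.1112, 0.2626]
eef_rot: [-2.457, -1.958, 0.0]
wrist_force: [-0.1, 0.6, -5.2]
finger_gap: 0.223
finger_force: 55.0
```

Emit:
carry_out([
  {"tx":0,"ty":0,"tz":6,"ax":0,"ay":0,"az":0,"jaw":1},
  {"tx":0,"ty":0,"tz":6,"ax":0,"ay":0,"az":0,"jaw":1},
  {"tx":0,"ty":0,"tz":6,"ax":0,"ay":0,"az":0,"jaw":1},
  {"tx":0,"ty":0,"tz":6,"ax":0,"ay":0,"az":0,"jaw":1},
  {"tx":0,"ty":0,"tz":6,"ax":0,"ay":0,"az":0,"jaw":1},
])

```text
clock: 7.57
tcp_pos: [0.5636, -0.1112, 0.2929]
eef_rot: [2.457, 1.958, 0.0]
wrist_force: [-0.2, 0.1, -5.7]
finger_gap: 0.215
finger_force: 55.0
```

Emit:
carry_out([
  {"tx":0,"ty":0,"tz":6,"ax":0,"ay":0,"az":0,"jaw":1},
  {"tx":0,"ty":0,"tz":6,"ax":0,"ay":0,"az":0,"jaw":1},
  {"tx":0,"ty":0,"tz":6,"ax":0,"ay":0,"az":0,"jaw":1},
  {"tx":0,"ty":0,"tz":6,"ax":0,"ay":0,"az":0,"jaw":1},
  {"tx":0,"ty":0,"tz":5,"ax":0,"ay":0,"az":0,"jaw":1},
])

```text
clock: 7.98
tcp_pos: [0.5637, -0.1112, 0.3219]
eef_rot: [2.457, 1.958, 0.0]
wrist_force: [0.3, -0.5, -4.6]
finger_gap: 0.221
finger_force: 55.0
```

Emit:
carry_out([
  {"tx":0,"ty":0,"tz":4,"ax":0,"ay":0,"az":0,"jaw":1},
  {"tx":0,"ty":0,"tz":2,"ax":0,"ay":0,"az":0,"jaw":1},
  {"tx":0,"ty":0,"tz":1,"ax":0,"ay":0,"az":0,"jaw":1},
  {"tx":0,"ty":0,"tz":0,"ax":0,"ay":0,"az":0,"jaw":1},
  {"tx":0,"ty":0,"tz":0,"ax":0,"ay":0,"az":0,"jaw":1},
])

```text
clock: 8.4
tcp_pos: [0.5636, -0.1112, 0.3279]
eef_rot: [-2.456, -1.958, 0.0]
wrist_force: [0.7, -0.7, -4.7]
finger_gap: 0.222
finger_force: 55.0
```

Emit:
carry_out([
  {"tx":0,"ty":0,"tz":0,"ax":0,"ay":0,"az":0,"jaw":1},
  {"tx":0,"ty":0,"tz":0,"ax":0,"ay":0,"az":0,"jaw":1},
  {"tx":0,"ty":0,"tz":0,"ax":0,"ay":0,"az":0,"jaw":1},
  {"tx":0,"ty":0,"tz":0,"ax":0,"ay":0,"az":0,"jaw":1},
  {"tx":0,"ty":0,"tz":0,"ax":0,"ay":0,"az":0,"jaw":1},
])

```text
clock: 8.82
tcp_pos: [0.5636, -0.1112, 0.3282]
eef_rot: [-2.457, -1.958, 0.0]
wrist_force: [1.3, 0.0, -5.8]
finger_gap: 0.22
finger_force: 55.0
```

Emit:
carry_out([
  {"tx":0,"ty":0,"tz":0,"ax":0,"ay":0,"az":0,"jaw":1},
  {"tx":0,"ty":0,"tz":0,"ax":0,"ay":0,"az":0,"jaw":1},
  {"tx":0,"ty":0,"tz":0,"ax":0,"ay":0,"az":0,"jaw":1},
  {"tx":0,"ty":0,"tz":0,"ax":0,"ay":0,"az":0,"jaw":1},
  {"tx":0,"ty":0,"tz":0,"ax":0,"ay":0,"az":0,"jaw":1},
])

```text
clock: 9.23
tcp_pos: [0.5636, -0.1112, 0.3282]
eef_rot: [-2.457, -1.958, 0.0]
wrist_force: [0.0, 0.5, -5.4]
finger_gap: 0.22
finger_force: 55.0
```

```bash
python3 tilt.py; python3 tilt.py; ls pics; cp $(ls -t pics/t[0-9]*.png|head -1) pics/last.png
```

```text
[ 0.56361489 -0.11118567  0.32817462] [ 9.53736027e-04  5.02104077e-01 -5.38231794e+00]
scene 1009 slopes deg [-0.91 -0.49] top z 0.1518 exp 0.1512 ((0.0303802490234375, -0.0064849853515625), (109.96467590332031, 199.7335205078125), 0.10239268094301224)
top 986 slopes deg [ 0.08 -0.01] top z 0.1521 exp 0.1512 ((0.41535186767578125, -0.1506500244140625), (109.29586791992188, 199.61370849609375), 0.3486877679824829)
[ 0.56363118 -0.11120055  0.32818052] [-2.76497104e-03  2.38384593e-01 -5.93148739e+00]
scene 1013 slopes deg [-0.64 -0.72] top z 0.1517 exp 0.1512 ((0.016475677490234375, 0.09375), (109.9886474609375, 199.70277404785156), 0.049761947244405746)
top 991 slopes deg [-0.02  0.01] top z 0.152 exp 0.1512 ((0.2864723205566406, -0.1851806640625), (109.42604064941406, 199.76910400390625), 0.3712908625602722)
s2.png
s3.png
scene.png
t663.png
t923.png
t933.png
top.png
topc.png
w1.png
```

View pics/last.png

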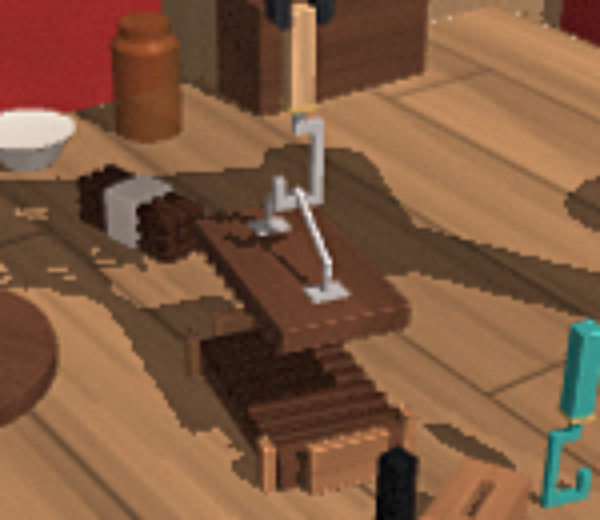

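The lid hangs from the hook at (300,190), level and still. Its top is at z = 0.152, so its underside is at 0.124, about 89 mm above the lower half. I hand in.

```bash
python3 -c "
from plant import robot
print(robot.hand_in())"
```

```text
the job is handed in; nothing more can be done
None
```

The job is handed in: the upper half hangs from the hook, level and still, about 89 mm above the lower half, and the arm went near none of the bottle, the bundle or the pot.

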